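Clip a filter slide into the test stage

TASK

Press the red thumb bar of the test stage's spring clip down with one fingertip and keep it down while another fingertip pushes the black filter slide by its yellow tab along the channel, beneath the raised clip, until the tab is fully home against the two stop posts. Then back off and let the clip come down on the slide so that it is clamped, and finish clear of everything. Only press and push: do not pinch, lift or tip the slide, and leave the other things on the bench alone.

Things in the scene. Friction and masses are not known exactly. Their poses are not given: they have to be found in the camera images.
- stage: green test stage fixed to the bench, plate 160 (x) x 116 (y) x 12 mm. Origin: centre of its underside; x is the way the slide is pushed, z up. The clip's hinge line runs along x at y 12, z 30 between cheeks at x 32 to 58, tops at z 34. Red thumb bar on the +y side, lip over the channel. A black meter head (x 67 to 80, y -53 to -3, top z 34) at the far end
- channel (a point): point in the stage's channel floor: stage (0, -28, 12) mm, axes as the stage's. The channel runs along x between two rails 4 mm high, inner faces 43 mm apart (y -6.5 and -49.5)
- home (a point): point midway between the rear faces of the two dark stop posts, at stage (23, -28, 12) mm. The posts (7 mm wide, centres at stage y -1.5 and -54.5, tops at z 36) catch the ends of the yellow tab's front face; then the slide's origin is at stage x = +40: fully home
- slide: loose filter slide, about 70 g: black plate 46 (x) x 40 (y) x 6 mm with a smoked glass disc, and an upright yellow tab along its rear (-x) edge, 6 mm thick, 56 mm wide, top 32 mm above the underside. Tab faces: rear (pushed) x -23, front x -17. Origin: centre of the underside. Lies in the channel, axes as the stage's (1.5 mm play each side); starts at stage x -20 to +5, short of the clip
- clip (a joint): angle of the spring clip in rad: 0 at rest, grows to 0.5 (hard stop) as the thumb bar is pressed. At 0 the lip hangs 2.5 mm over the channel floor and blocks the 6 mm slide; above 0.18 the slide passes beneath, 0.25 to 0.4 gives good room. Let down on the slide it rests at about 0.11. It springs back; the bar takes about 4 N to start, 8 N at 0.3, 10 N at 0.5
- thumb_bar (a point): middle of the top of the red thumb bar, 125 mm long (stage x -70 to 55), 18 mm wide (y 31 to 49), 5 mm thick, smooth and slippery, works alike all along. At rest its top is at z 38.5, tilted 0.3 rad up to its outer edge; at 0.3 rad it is level at z 29.5, the tab's top (z 44) still higher. The tab covers y -56 to 0: one finger can stand on the bar, another behind the tab, both moving along x
- lip (a point): foot of the clip's steel lip at its entry end: lip 18 mm long (stage x 36 to 54), 5 mm thick, centred at stage y -15; its foot is at z 14.5 mm at rest
- binocular_half: a black polymer binocular half lying down, about 150 x 60 x 58 mm; origin under its middle. To be left alone
- spacer_a: steel lens spacer ring, 42 mm outside, 10 mm high, lying flat; origin at its underside centre. To be left alone
- spacer_b: steel lens spacer ring, 36 mm outside, 14 mm high, lying flat; origin at its underside centre. To be left alone
- diopter_ring: brass diopter scale ring, 44 mm outside, 12 mm high, lying flat; origin at its underside centre. To be left alone
- filter_disc: a spare smoked glass filter disc, 38 mm across, 5 mm thick, lying on the bench; origin at its underside centre. To be left alone
- screwdriver: a screwdriver about 160 mm long lying along its x axis. To be left alone

How it is judged:
By the outcome, as a careful person would: the job done as asked, in the order asked, and still so for the second after the job is handed in, with the robot touching nothing.
It also fails if it takes over 58 s, if anything falls off the work surface, if the arm or the gripper's body presses on something with over 40 N, if the wrist force passes 120 N, or if a joint passes its speed limit or range.

ROBOT

A 6-joint arm with a two-finger parallel gripper is mounted at the origin on the work surface. World frame = base frame: x ahead of the robot, y to its left, z up, the work surface at z = 0. Lengths are in m, angles in degrees, forces in N, time in s.
With the tool pointing down it reaches from about 0.35 to 0.875 m from the base axis. Payload 4.2 kg.
Tool frame: the origin (TCP) lies on the centre line of the jaws, within the pads' length; the fingertips stand 19 mm ahead of it and the grasp point (between the pads) is the TCP; z points along the fingers, y is the line along which they close (so a half turn about z gives the same grasp; the last joint's range is limited). The gripper opens to 87 mm and grips with 3 to 60 N. Pads are 19 mm wide; open, the fingers measure 117 mm over their backs; the gripper's body (75 mm by 190 mm) begins 51 mm behind the grasp point.
Start: joints at [14.817, 22.042, 0.453, 0, -68.411, -14.817], TCP at [0.625, 0, 0.212] pointing down, gripper open.
Joint ranges: [-179.83, 179.83], [-69.29, 118.12], [-61.27, 80.66], [-181.25, 117.63], [-171.15, -9.14], [-177.46, 177.46]. Speed limits (degrees/s): [159.86, 159.86, 180, 180, 180, 180].

INTERFACE

Orientations are given as a 3x3 rotation matrix whose columns are the frame's x, y, z axes.
In Python, from station import sense, capture, finish_job, search_frame, masks_of gives the robot as it stands.
- The arm moves only by the tool drive_tool, never from a script. Its argument "rows" is a list of rows, each a list of 7 numbers: the opening in per cent of the stroke, from 0 (shut) to 100 (fully open), then the shift along the world's x, y, z in mm, then the turn, a rotation vector about the world's x, y, z in rad. In form: [[fingers, dx, dy, dz, wx, wy, wz], ...]. A call has 1 to 5 rows; each row shifts and turns the commanded pose from where the row before left it; what a row does not reach is not made up. A row lasts 1/12 s, in which the tool goes at most 41.7 mm and 7.16 degrees, less where a joint would pass 70% of its speed; a pose out of reach is approached as far as the arm can. A call is refused whole if a number of a shift passes 41.7 or a number of a turn 0.125, either way. A call with a gripper value outside its range is refused whole. The fingers move at their own pace and stop on an object; the grip force is fixed at half the most. Time passes only in rows, so rows that do not move let the fingers close. It gives the time, the measured TCP pose, the force, the opening and the grip force at its end, in the units of the state.
- sense(): the state, without advancing time (a new reading comes with each control period).
- capture(name): name is "scene" or "side" or "wrist"; returns a dict with "frame" (420x560x3 uint8, red, green, blue), "z_map" (420x560 float32, m along the optical axis (not along the pixel's ray), 0 where there is no reading), "fx", "fy", "cx", "cy" (pixels), "R" (3x3) and "t" (3): a world point X has camera coordinates R X + t; the wrist camera has in their place "T_tool_cam" (4x4, takes a point from camera to tool coordinates, whose origin is the TCP and whose axes are the flange's). Camera axes: x right, y down, z forward; pixel columns grow to the right and rows downward; lengths in m; the calibration is good to about 2 mm. The wrist camera is an equidistant fisheye: a pixel r from the principal point sees the ray r / f radians off the axis. A picture is of the moment at which its call begins: read the wrist's pose just before it.
- finish_job(): hands the job in; it is judged then, once.
Trained networks look in a picture, given as the dict that the camera call returned (one of the last four; its "shot" number tells which), for a name from the list of things; names that differ only in an ending like _2 or _b are one class to them, and where a whole thing is asked for, a point or a joint stands for the part that bears it (a point fixed in the world has none). Each returns a list of dicts, best first, with "p" (0 to 1); they miss things now and then, are a little off and sometimes report something else, mostly with a low value. They report only what shows in the picture. A call takes as long as a camera call.
- search_frame(label, picture): "xy" ([column, row] in pixels, amid what is visible of it).
- masks_of(label, picture): "region" (420x560 bool, what is visible of it) and "xy" ([column, row] in pixels, amid what is visible of it).
The state is a dict: "time_s": time; "joints": joint angles; "joint_velocities": joint speeds; "effort": joint torques, N m; "tcp_pos": TCP position; "ee_rot": TCP orientation; "wrist_force": force on the tool from outside, world axes, zero at the start; "moment": the same for the moment, N m; "gripper_width": opening from 0.0 (shut) to 1.0 (fully open); "gripper_force": force on a finger pad.
Only numpy, scipy, OpenCV 4.12 (cv2) and the standard library are available. Lean on these libraries where they do the work, as an engineer would, in place of code of your own. Each camera call takes 0.05 s, during which the arm holds its last target. There are 200 camera calls.

## Working session

There is one attempt and no reset: what is moved stays moved. The work goes in short steps, Python scripts to look and compute and a tool call to move; the robot and the scene stay as the last step left them, time stands still between calls to the robot, and variables do not carry over. Pictures are saved under pics/ and viewed, at most 10 in all, crops included, and the job is handed in when it is done.

Besides the shell and the picture viewer there is one more tool, called after ">>>" in YAML: its name, and indented under it one key for each argument. drive_tool: Moves the arm, as the interface text tells. Its arguments: {"type":"object","properties":{"rows":{"type":"array"}},"required":["rows"]}

```bash
mkdir -p pics; ls; python3 - <<'E'
from station import *
import cv2,numpy as np
for n in ("scene","side"):
    c=capture(n); cv2.imwrite(f"pics/{n}0.png",c["frame"][:,:,::-1])
    np.savez(f"{n}0.npz",**{k:v for k,v in c.items()})
    for l in ("stage","slide","clip","thumb_bar","home","lip"):
        print(n,l,[(np.round(d["xy"]),round(d["p"],2)) for d in search_frame(l,c)][:2])
print(sense())
E
```

```text
pics
scene stage [(array([266., 211.]), 0.71)]
scene slide [(array([252., 201.]), 0.58)]
scene clip [(array([278., 206.]), 0.89), (array([412., 142.]), 0.68)]
scene thumb_bar [(array([275., 204.]), 0.78)]
scene home [(array([266., 215.]), 0.68), (array([231., 212.]), 0.59)]
scene lip [(array([279., 204.]), 0.88)]
side stage [(array([268., 246.]), 0.68), (array([273., 248.]), 0.2)]
side slide []
side clip [(array([272., 232.]), 0.85), (array([269., 241.]), 0.65)]
side thumb_bar [(array([271., 234.]), 0.78)]
side home [(array([271., 247.]), 0.72)]
side lip [(array([272., 233.]), 0.92)]
{'time_s': 0.7, 'joints': array([ 1.48186265e+01,  2.20371082e+01,  4.55854525e-01, -3.50500444e-03,
       -6.84099436e+01, -1.48154128e+01]), 'joint_velocities': array([ 0.02139402,  0.00777595, -0.03329948, -0.06374218, -0.02194626,
       -0.0077587 ]), 'effort': array([ 1.92916596e-03, -3.90328968e+01,  1.87585920e+01,  4.22345549e+00,
        1.56399084e-02, -2.10468954e-05]), 'tcp_pos': array([6.24999380e-01, 7.02401895e-05, 2.12111296e-01]), 'ee_rot': array([[ 3.35905549e-05, -9.99999990e-01,  1.33978181e-04],
       [-9.99999995e-01, -3.35779231e-05,  9.42840577e-05],
       [-9.42795581e-05, -1.33981347e-04, -9.99999987e-01]]), 'wrist_force': array([ 0.71833379, -0.40688337, -0.12587382]), 'moment': array([-0.01354272,  0.04268796,  0.00185087]), 'gripper_force': 0.0, 'gripper_width': 1.0029454186790008}
```

View pics/scene0.png

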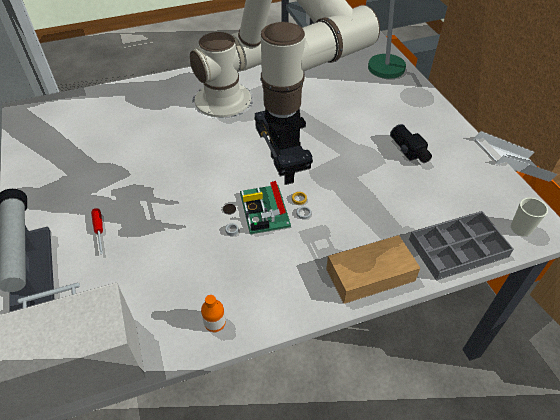

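View pics/side0.png

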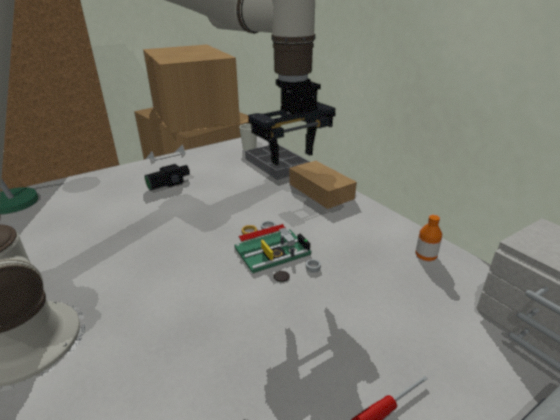

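```bash
cat > h.py <<'E'
from station import *
import cv2,numpy as np
def cloud(c,pose=None):
    z=np.asarray(c["z_map"],float); h,w=z.shape
    v,u=np.mgrid[:h,:w]; x=(u-c["cx"])/c["fx"]; y=(v-c["cy"])/c["fy"]
    if "R" in c:
        P=np.stack([x*z,y*z,z],-1); return (P-c["t"])@c["R"]
    r=np.hypot(x,y)+1e-9; k=np.tan(r)/r
    P=np.stack([x*k*z,y*k*z,z],-1); T=c["T_tool_cam"]
    P=P@T[:3,:3].T+T[:3,3]
    return P@pose["ee_rot"].T+pose["tcp_pos"]
def colours(f):
    H,S,V=cv2.split(cv2.cvtColor(f,cv2.COLOR_RGB2HSV))
    return dict(green=(H>60)&(H<95)&(S>90)&(V>30),red=((H<6)|(H>174))&(S>150)&(V>70),yellow=(H>22)&(H<32)&(S>150)&(V>80))
E
python3 - <<'E'
from h import *
for n in ("scene","side"):
    c=dict(np.load(f"{n}0.npz",allow_pickle=True)); P=cloud(c)
    for k,m in colours(c["frame"]).items():
        q=P[m&(c["z_map"]>0)]; q=q[(q[:,0]>.3)&(q[:,0]<.9)&(abs(q[:,1])<.25)&(q[:,2]<.08)]
        if len(q)>5:
            print(n,k,len(q),q.mean(0).round(3),q.min(0).round(3),q.max(0).round(3),[np.round(a,3) for a in cv2.minAreaRect(q[:,:2].astype(np.float32))])
s=sense();c=capture("wrist"); print(c["T_tool_cam"].round(3),c["fx"],c["cx"],c["cy"])
cv2.imwrite("pics/w0.png",c["frame"][:,:,::-1]); P=cloud(c,s)
for k,m in colours(c["frame"]).items():
        q=P[m&(c["z_map"]>0)]; q=q[(q[:,2]<.08)]
        if len(q)>5:
            print("w",k,len(q),q.mean(0).round(3),q.min(0).round(3),q.max(0).round(3),[np.round(a,3) for a in cv2.minAreaRect(q[:,:2].astype(np.float32))])
E
```

```text
scene green 785 [ 0.563 -0.019  0.01 ] [ 0.462 -0.091 -0.006] [0.636 0.047 0.037] [array([ 0.545, -0.022]), array([0.119, 0.174]), np.float64(83.304)]
scene red 199 [0.55  0.016 0.036] [0.486 0.002 0.008] [0.61  0.03  0.043] [array([0.548, 0.018]), array([0.023, 0.125]), np.float64(85.766)]
scene yellow 137 [ 0.522 -0.045  0.032] [ 0.488 -0.077  0.007] [0.565 0.099 0.046] [array([0.526, 0.012]), array([0.178, 0.052]), np.float64(79.416)]
side green 788 [ 0.526 -0.024  0.013] [ 0.46  -0.091  0.005] [0.628 0.035 0.039] [array([ 0.544, -0.027]), array([0.115, 0.158]), np.float64(82.893)]
side red 205 [0.538 0.015 0.039] [0.484 0.004 0.034] [0.602 0.028 0.043] [array([0.543, 0.014]), array([0.018, 0.118]), np.float64(82.485)]
side yellow 105 [ 0.514 -0.055  0.037] [ 0.509 -0.079  0.014] [ 0.541 -0.01   0.047] [array([ 0.523, -0.044]), array([0.074, 0.024]), np.float64(78.961)]
[[-0.001 -0.962 -0.274  0.076]
 [ 1.    -0.001 -0.001  0.001]
 [ 0.001 -0.274  0.962 -0.173]
 [ 0.     0.     0.     1.   ]] 325.19226210127806 282.3559750989093 212.3019150498194
w green 5880 [ 0.548 -0.026  0.013] [ 0.463 -0.091  0.01 ] [0.632 0.039 0.038] [array([ 0.547, -0.026]), array([0.115, 0.159]), np.float64(83.183)]
w red 1652 [0.546 0.015 0.039] [0.483 0.001 0.035] [0.607 0.029 0.044] [array([0.545, 0.015]), array([0.018, 0.124]), np.float64(83.162)]
w yellow 506 [ 0.518 -0.051  0.039] [ 0.503 -0.078  0.012] [ 0.523 -0.018  0.047] [array([ 0.512, -0.048]), array([0.059, 0.017]), np.float64(83.833)]
```

View pics/w0.png

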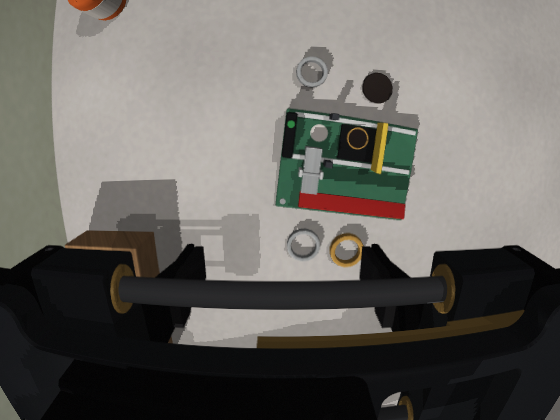

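>>> drive_tool:
  rows:
    - [61, -11, -1, -5, 0, 0, 0.121]
    - [61, -11, -1, -5, 0, 0, 0.121]
    - [61, -11, -1, -5, 0, 0, 0.121]
    - [61, -11, -1, -5, 0, 0, 0.121]
    - [61, -11, -1, -5, 0, 0, 0.121]

```text
time_s: 1.17
tcp_pos: [0.5695, -0.005, 0.1869]
ee_rot: [[0.574, -0.819, 0.0], [-0.819, -0.574, 0.0], [0.0, -0.0, -1.0]]
wrist_force: [-0.3, -0.2, -0.6]
gripper_width: 0.71
gripper_force: 0.0
```

>>> drive_tool:
  rows:
    - [61, -11, -1, -5, 0, 0, 0.121]
    - [61, -11, -1, -5, 0, 0, 0.121]
    - [61, -11, -1, -5, 0, 0, 0.121]
    - [61, -11, -1, -5, 0, 0, 0.121]
    - [61, -11, -1, -5, 0, 0, 0.121]

```text
time_s: 1.58
tcp_pos: [0.5145, -0.01, 0.162]
ee_rot: [[0.938, -0.347, 0.0], [-0.347, -0.938, 0.0], [0.0, -0.0, -1.0]]
wrist_force: [0.8, 0.4, 0.3]
gripper_width: 0.612
gripper_force: 0.0
```

>>> drive_tool:
  rows:
    - [61, -11, -1, -5, 0, 0, 0.121]
    - [61, -11, -1, -5, 0, 0, 0.121]
    - [61, 0, 0, 0, 0, 0, 0]
    - [61, 0, 0, 0, 0, 0, 0]

```text
time_s: 1.92
tcp_pos: [0.4931, -0.012, 0.1524]
ee_rot: [[0.993, -0.121, 0.001], [-0.121, -0.993, -0.0], [0.001, 0.0, -1.0]]
wrist_force: [-0.0, 0.2, 0.7]
gripper_width: 0.612
gripper_force: 0.0
```

```bash
cat >> h.py <<'E'
def look(name,C=None,yaw=None):
    s=sense();c=capture("wrist"); cv2.imwrite(f"pics/{name}.png",c["frame"][:,:,::-1]); P=cloud(c,s); K=colours(c["frame"]); ok=c["z_map"]>0
    if C is None:
        q=P[K["green"]&ok]; q=q[(q[:,2]<.016)&(q[:,2]>.006)]
        C,(w,h),a=cv2.minAreaRect(q[:,:2].astype(np.float32)); print("rect",C,w,h,a)
        if w>h:a-=90
        yaw=np.radians(a-90); print("C",C,"yaw",yaw)
    e=np.array([[np.cos(yaw),np.sin(yaw)],[-np.sin(yaw),np.cos(yaw)]])
    S=P.copy(); S[...,:2]=(P[...,:2]-C)@e.T; S*=1000
    t=(s["tcp_pos"][:2]-C)@e.T*1000; print("tcp stage",t.round(1),s["tcp_pos"][2]*1000, s["wrist_force"].round(1),s["time_s"])
    for k,(lo,hi) in dict(yellow=(40,50),red=(20,46)).items():
        q=S[K[k]&ok&(S[...,2]>lo)&(S[...,2]<hi)&(abs(S[...,0])<90)&(abs(S[...,1])<65)]
        print(k,len(q),np.percentile(q,[2,50,98],axis=0).round(1).tolist() if len(q) else "")
    return S,c,s
E
python3 - <<'E'
from h import *
S,c,s=look("w1")
E
```

```text
rect (0.3092440068721771, 0.2558090090751648) 0.18914106488227844 0.9238125085830688 40.28537368774414
C (0.3092440068721771, 0.2558090090751648) yaw -0.8676839155474714
tcp stage [323.2 -32.9] 152.4106257111539 [-0.   0.2  0.7] 1.9167
yellow 0 
red 0
```

View pics/w1.png

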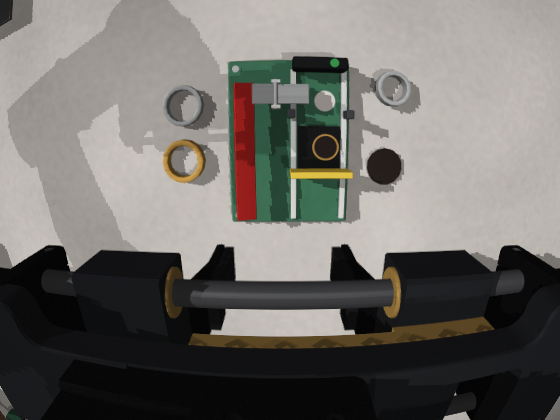

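```bash
sed -i 's/q=q\[(q\[:,2\]<.016)&(q\[:,2\]>.006)\]/q=q[(q[:,2]<.016)\&(q[:,2]>.006)\&(abs(q[:,0]-.547)<.12)\&(abs(q[:,1]+.026)<.1)]/' h.py
python3 - <<'E'
from h import *
S,c,s=look("w1b")
E
```

```text
rect (0.5474147200584412, -0.02534990757703781) 0.11491580307483673 0.15866948664188385 83.36141967773438
C (0.5474147200584412, -0.02534990757703781) yaw -0.11586508428164138
tcp stage [-54.8   7.2] 152.63680838308946 [ 0.1 -0.5 -0.2] 1.9667
yellow 455 [[-30.3, -54.6, 40.8], [-27.2, -27.7, 44.5], [-24.2, -2.1, 46.0]]
red 2676 [[-67.0, 31.3, 36.2], [-6.1, 39.7, 39.4], [52.0, 48.1, 42.4]]
```

>>> drive_tool:
  rows:
    - [61, 0, 0, -25, 0, 0, 0]
    - [61, 0, 0, -25, 0, 0, 0]
    - [61, 0, 0, -20, 0, 0, 0]
    - [61, 0, 0, -18, 0, 0, 0]
    - [61, 0, 0, 0, 0, 0, 0]

```text
time_s: 2.43
tcp_pos: [0.4913, -0.0124, 0.0609]
ee_rot: [[0.993, -0.121, -0.007], [-0.121, -0.993, -0.001], [-0.006, 0.002, -1.0]]
wrist_force: [-0.3, 0.5, 0.0]
gripper_width: 0.609
gripper_force: 0.0
```

>>> drive_tool:
  rows:
    - [61, 0, 0, -4, 0, 0, 0]
    - [61, 0, 0, -4, 0, 0, 0]
    - [61, 0, 0, -4, 0, 0, 0]
    - [61, 0, 0, 0, 0, 0, 0]
    - [61, 0, 0, 0, 0, 0, 0]

```text
time_s: 2.85
tcp_pos: [0.4934, -0.0119, 0.0525]
ee_rot: [[0.993, -0.119, 0.001], [-0.119, -0.993, 0.0], [0.001, -0.0, -1.0]]
wrist_force: [-0.2, -0.3, 1.1]
gripper_width: 0.612
gripper_force: 0.0
```

```bash
python3 - <<'E'
from h import *
S,c,s=look("w2",(0.5474,-0.0253),-0.1159)
print(s["wrist_force"],s["moment"])
f=c["frame"][:,:,::-1]; cv2.imwrite("pics/w2c.png",cv2.resize(f[60:340,140:420],None,fx=2,fy=2))
E
```

```text
tcp stage [-55.2   7.1] 52.549238849271696 [-0.2 -0.3  1.1] 2.85
yellow 1043 [[-30.2, -54.7, 40.6], [-26.9, -28.1, 44.6], [-24.4, -2.0, 46.0]]
red 5559 [[-61.4, 31.2, 36.2], [-0.8, 39.3, 39.3], [52.0, 47.7, 42.1]]
[-0.19589491 -0.29309501  1.09464143] [-0.09783747  0.00284523  0.01885546]
```

View pics/w2c.png

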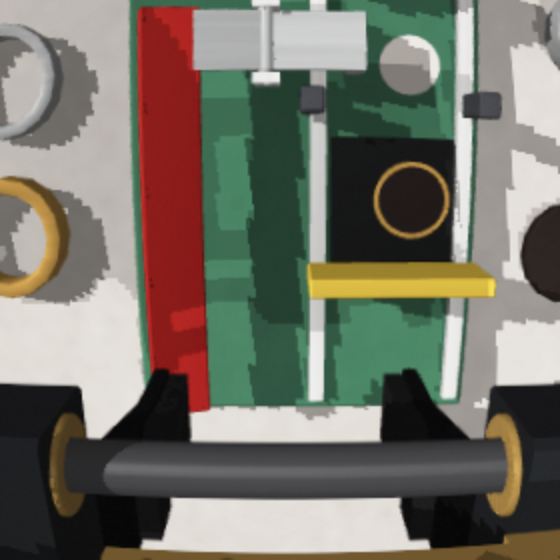

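```bash
python3 - <<'E'
from h import *
S,c,s=look("w3",(0.5474,-0.0253),-0.1159)
V=c["frame"].max(2); ok=(c["z_map"]>0)&(V<60)
for sg,name in ((1,"bar"),(-1,"push")):
    q=S[ok&(S[...,0]<-33)&(S[...,0]>-80)&(sg*(S[...,1]-7)>15)&(S[...,2]>18)&(S[...,2]<110)]
    for z in range(20,110,10):
        r=q[(q[:,2]>=z)&(q[:,2]<z+10)]
        if len(r)>3: print(name,z,len(r),np.percentile(r[:,:2],[2,98],axis=0).round(1).tolist())
for n in ("side","scene"):
    d=capture(n); P=cloud(d); e=.1159; 
    X=P[...,0]-.5474;Y=P[...,1]+.0253
    x=(X*np.cos(e)-Y*np.sin(e))*1000; y=(X*np.sin(e)+Y*np.cos(e))*1000; z=P[...,2]*1000
    m=(abs(x+55)<20)&(abs(y-7)<60)&(z>20)&(z<90)&(d["frame"].max(2)<60)&(d["z_map"]>0)
    for a in range(-60,70,5):
        k=m&(y>=a)&(y<a+5)
        if k.sum()>2: print(n,a,k.sum(),z[k].min().round(1),x[k].min().round(1),x[k].max().round(1))
    if n=="side":
        cv2.imwrite("pics/s3.png",cv2.resize(d["frame"][200:300,200:330,::-1],None,fx=6,fy=6,interpolation=cv2.INTER_CUBIC))
E
```

```text
tcp stage [-55.2   7.1] 52.605808221344766 [-0.2  0.4  0.8] 2.9
yellow 1029 [[-30.2, -54.7, 40.7], [-26.9, -27.9, 44.6], [-24.4, -2.0, 45.9]]
red 5542 [[-61.7, 31.2, 36.2], [-0.8, 39.2, 39.3], [52.0, 47.7, 42.2]]
bar 60 95 [[-62.4, 32.7], [-44.3, 41.3]]
bar 70 233 [[-60.1, 32.7], [-44.4, 41.1]]
bar 80 246 [[-54.7, 32.8], [-44.5, 41.3]]
bar 90 248 [[-50.9, 33.5], [-44.3, 43.8]]
bar 100 158 [[-64.3, 32.7], [-44.3, 44.7]]
push 60 122 [[-63.9, -28.2], [-44.6, -19.8]]
push 70 227 [[-60.4, -28.5], [-44.6, -19.9]]
push 80 246 [[-55.8, -28.8], [-44.9, -20.0]]
push 90 254 [[-50.8, -30.9], [-44.6, -20.5]]
push 100 160 [[-65.0, -31.9], [-44.5, -19.9]]
side -35 7 81.9 -69.9 -50.2
side -30 69 65.4 -68.8 -45.9
side 30 22 65.9 -67.1 -55.9
side 35 11 64.7 -67.2 -55.4
scene -30 8 63.3 -49.4 -42.3
scene -25 11 68.7 -48.1 -42.0
scene -20 3 65.2 -47.2 -45.3
scene 30 11 66.1 -56.1 -41.2
scene 35 12 64.0 -50.8 -39.8
scene 40 5 73.5 -46.1 -41.9
```

View pics/s3.png

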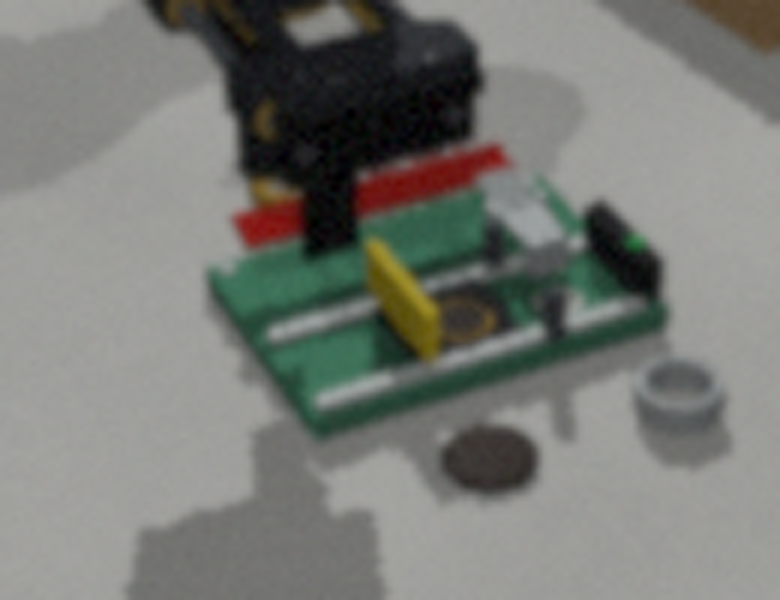

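```bash
python3 - <<'E'
from h import *
for n in ("side","scene","wrist"):
    s=sense(); d=capture(n); P=cloud(d,s); e=.1159
    X=P[...,0]-.5474;Y=P[...,1]+.0253
    x=(X*np.cos(e)-Y*np.sin(e))*1000; y=(X*np.sin(e)+Y*np.cos(e))*1000; z=P[...,2]*1000
    for sg in (1,-1):
        m=(abs(x+55)<14)&(abs(sg*(y-7)-32)<10)&(z>46)&(z<110)&(d["z_map"]>0)
        print(n,sg,m.sum(),np.percentile(z[m],[0,1,5,10,20]).round(1) if m.any() else "")
    if "R" in d:
        for Z in (33.5,62):
            p=np.array([-55,-26]) ; w=np.array([.5474+(p[0]*np.cos(e)+p[1]*np.sin(e))/1e3,-.0253+(-p[0]*np.sin(e)+p[1]*np.cos(e))/1e3,Z/1e3])
            q=d["R"]@w+d["t"]; print(Z,d["fx"]*q[0]/q[2]+d["cx"],d["fy"]*q[1]/q[2]+d["cy"])
E
```

```text
side 1 45 [65.1 65.4 65.8 66.9 68.7]
side -1 117 [63.5 64.4 66.4 68.5 71.4]
33.5 256.1448242278134 252.32381008667016
62 255.64294953410842 242.38875552219412
scene 1 61 [59.8 61.2 66.  68.3 73.3]
scene -1 48 [60.1 60.6 61.9 63.6 68.8]
33.5 250.67560034611108 188.75701493780466
62 250.22506151134087 181.8079662342001
wrist 1 1053 [62.9 63.6 65.8 68.6 72.9]
wrist -1 1055 [62.6 63.6 65.6 68.2 72.5]
```

>>> drive_tool:
  rows:
    - [68, 0, 0, -6, 0, 0, 0]
    - [68, 0, 0, -6, 0, 0, 0]
    - [68, 0, 0, -6, 0, 0, 0]
    - [68, 0, 0, 0, 0, 0, 0]
    - [68, 0, 0, 0, 0, 0, 0]

```text
time_s: 3.62
tcp_pos: [0.4925, -0.0121, 0.0333]
ee_rot: [[0.993, -0.118, -0.002], [-0.118, -0.993, -0.001], [-0.002, 0.001, -1.0]]
wrist_force: [0.4, -0.5, 0.4]
gripper_width: 0.682
gripper_force: 0.0
```

>>> drive_tool:
  rows:
    - [68, 0, 0, -2, 0, 0, 0]
    - [68, 0, 0, -2, 0, 0, 0]
    - [68, 0, 0, -2, 0, 0, 0]
    - [68, 0, 0, 0, 0, 0, 0]
    - [68, 0, 0, 0, 0, 0, 0]

```text
time_s: 4.03
tcp_pos: [0.4934, -0.0119, 0.0284]
ee_rot: [[0.993, -0.118, 0.001], [-0.118, -0.993, 0.0], [0.001, -0.0, -1.0]]
wrist_force: [-0.1, 0.1, 3.0]
gripper_width: 0.677
gripper_force: 1.6
```

>>> drive_tool:
  rows:
    - [68, 0, 0, -2, 0, 0, 0]
    - [68, 0, 0, -2, 0, 0, 0]
    - [68, 0, 0, -2, 0, 0, 0]
    - [68, 0, 0, 0, 0, 0, 0]
    - [68, 0, 0, 0, 0, 0, 0]

```text
time_s: 4.45
tcp_pos: [0.4937, -0.0116, 0.0223]
ee_rot: [[0.993, -0.118, 0.001], [-0.118, -0.993, 0.0], [0.001, -0.001, -1.0]]
wrist_force: [-0.3, 1.4, 4.9]
gripper_width: 0.679
gripper_force: 2.7
```

>>> drive_tool:
  rows:
    - [68, 0, 0, -2, 0, 0, 0]
    - [68, 0, 0, -2, 0, 0, 0]
    - [68, 0, 0, 0, 0, 0, 0]
    - [68, 0, 0, 0, 0, 0, 0]

```text
time_s: 4.78
tcp_pos: [0.4938, -0.0115, 0.0186]
ee_rot: [[0.993, -0.118, 0.002], [-0.118, -0.993, 0.001], [0.002, -0.001, -1.0]]
wrist_force: [-2.4, 2.0, 8.0]
gripper_width: 0.68
gripper_force: 4.0
```

```bash
python3 - <<'E'
from h import *
S,c,s=look("w4",(0.5474,-0.0253),-0.1159)
print(s["gripper_width"])
H=cv2.cvtColor(c["frame"],cv2.COLOR_RGB2HSV); m=(S[...,0]>-40)&(S[...,0]<50)&(S[...,1]>26)&(S[...,1]<52)&((H[...,0]<6)|(H[...,0]>174))&(H[...,1]>150)&(S[...,2]>18)
q=S[m]; A=np.c_[q[:,:2]-[0,40],np.ones(len(q))]; print("bar plane",np.linalg.lstsq(A,q[:,2],rcond=None)[0])
V=c["frame"].max(2)
for sg in(1,-1):
    m=(abs(S[...,0]+55)<14)&(abs(sg*(S[...,1]-7)-33)<10)&(V<60)&(S[...,2]>24)&(S[...,2]<70); print(np.percentile(S[m],[1,99],axis=0).round(1).tolist())
E
```

```text
tcp stage [-54.8   7.5] 18.64864255247559 [-2.4  2.   8. ] 4.7833
yellow 1450 [[-30.1, -54.7, 40.5], [-26.8, -26.8, 44.6], [-24.6, -1.6, 45.9]]
red 6657 [[-57.5, 31.4, 28.1], [2.5, 39.5, 29.7], [52.0, 48.6, 31.1]]
0.6801171574392897
bar plane [ 1.20692585e-03 -2.24115396e-02  2.96352118e+01]
[[-62.9, 36.2, 31.0], [-44.1, 47.4, 69.5]]
[[-63.6, -33.9, 30.6], [-44.2, -22.5, 69.7]]
```

>>> drive_tool:
  rows:
    - [68, 4, -0.5, 0, 0, 0, 0]
    - [68, 4, -0.5, 0, 0, 0, 0]
    - [68, 4, -0.5, 0, 0, 0, 0]
    - [68, 4, -0.4, 0, 0, 0, 0]
    - [68, 4, -0.4, 0, 0, 0, 0]

```text
time_s: 5.25
tcp_pos: [0.5111, -0.0148, 0.0182]
ee_rot: [[0.993, -0.118, -0.004], [-0.119, -0.993, -0.001], [-0.004, 0.002, -1.0]]
wrist_force: [-5.0, 0.4, 8.8]
gripper_width: 0.68
gripper_force: 4.9
```

>>> drive_tool:
  rows:
    - [68, 3, -0.4, 0, 0, 0, 0]
    - [68, 3, -0.4, 0, 0, 0, 0]
    - [68, 3, -0.3, 0, 0, 0, 0]
    - [68, 3, -0.3, 0, 0, 0, 0]
    - [68, 0, 0, 0, 0, 0, 0]

```text
time_s: 5.67
tcp_pos: [0.5237, -0.0162, 0.0182]
ee_rot: [[0.993, -0.118, -0.003], [-0.118, -0.993, -0.001], [-0.003, 0.001, -1.0]]
wrist_force: [-3.6, -0.8, 8.6]
gripper_width: 0.678
gripper_force: 4.5
```

```bash
python3 - <<'E'
from h import *
S,c,s=look("w5",(0.5474,-0.0253),-0.1159)
E
```

```text
tcp stage [-24.6   6.3] 18.24870165131856 [-3.6 -0.8  8.6] 5.6667
yellow 1449 [[-14.2, -54.5, 40.5], [-10.3, -26.9, 44.5], [-7.6, -1.6, 45.9]]
red 4931 [[-66.3, 31.4, 27.4], [14.3, 39.4, 29.0], [53.0, 48.5, 30.4]]
```

>>> drive_tool:
  rows:
    - [68, 3, -0.4, 0, 0, 0, 0]
    - [68, 3, -0.4, 0, 0, 0, 0]
    - [68, 3, -0.3, 0, 0, 0, 0]
    - [68, 3, -0.3, 0, 0, 0, 0]
    - [68, 2, -0.2, 0, 0, 0, 0]

```text
time_s: 6.13
tcp_pos: [0.5372, -0.0178, 0.0182]
ee_rot: [[0.993, -0.119, -0.004], [-0.119, -0.993, -0.001], [-0.004, 0.002, -1.0]]
wrist_force: [-4.9, 0.3, 9.3]
gripper_width: 0.68
gripper_force: 4.8
```

>>> drive_tool:
  rows:
    - [68, 3, -0.4, 0, 0, 0, 0]
    - [68, 3, -0.4, 0, 0, 0, 0]
    - [68, 2, -0.2, 0, 0, 0, 0]
    - [68, 2, -0.2, 0, 0, 0, 0]
    - [68, 0, 0, 0, 0, 0, 0]

```text
time_s: 6.55
tcp_pos: [0.5475, -0.019, 0.0182]
ee_rot: [[0.993, -0.118, -0.004], [-0.118, -0.993, -0.001], [-0.003, 0.001, -1.0]]
wrist_force: [-3.5, -0.2, 10.0]
gripper_width: 0.672
gripper_force: 4.6
```

```bash
python3 - <<'E'
from h import *
S,c,s=look("w6",(0.5474,-0.0253),-0.1159)
E
```

```text
tcp stage [-0.6  6.2] 18.24964998970721 [-3.5 -0.2 10. ] 6.55
yellow 1437 [[9.7, -54.4, 40.5], [13.6, -27.3, 44.5], [16.4, -1.6, 45.9]]
red 3549 [[-49.9, 31.3, 27.3], [23.3, 39.2, 29.0], [53.8, 48.4, 30.4]]
```

>>> drive_tool:
  rows:
    - [68, 1.5, -0.2, 0, 0, 0, 0]
    - [68, 1.5, -0.2, 0, 0, 0, 0]
    - [68, 1, -0.1, 0, 0, 0, 0]
    - [68, 1, -0.1, 0, 0, 0, 0]
    - [68, 0, 0, 0, 0, 0, 0]

```text
time_s: 7.02
tcp_pos: [0.5521, -0.0196, 0.0183]
ee_rot: [[0.993, -0.118, -0.004], [-0.118, -0.993, -0.001], [-0.004, 0.001, -1.0]]
wrist_force: [-3.2, -0.4, 9.3]
gripper_width: 0.681
gripper_force: 4.7
```

>>> drive_tool:
  rows:
    - [68, 1, -0.1, 0, 0, 0, 0]
    - [68, 1, -0.1, 0, 0, 0, 0]
    - [68, 0, 0, 0, 0, 0, 0]
    - [68, 0, 0, 0, 0, 0, 0]

```text
time_s: 7.35
tcp_pos: [0.5541, -0.0198, 0.0183]
ee_rot: [[0.993, -0.118, -0.004], [-0.118, -0.993, -0.001], [-0.004, 0.001, -1.0]]
wrist_force: [-4.4, 0.0, 9.3]
gripper_width: 0.678
gripper_force: 4.7
```

Still no stop force; continue gently.

>>> drive_tool:
  rows:
    - [68, 1, -0.1, 0, 0, 0, 0]
    - [68, 0, 0, 0, 0, 0, 0]
    - [68, 0, 0, 0, 0, 0, 0]

```text
time_s: 7.6
tcp_pos: [0.5546, -0.0199, 0.0182]
ee_rot: [[0.993, -0.119, -0.005], [-0.119, -0.993, -0.001], [-0.005, 0.001, -1.0]]
wrist_force: [-4.8, 1.0, 10.5]
gripper_width: 0.68
gripper_force: 5.5
```

>>> drive_tool:
  rows:
    - [68, 0.6, -0.1, 0, 0, 0, 0]
    - [68, 0, 0, 0, 0, 0, 0]
    - [68, 0, 0, 0, 0, 0, 0]

```text
time_s: 7.85
tcp_pos: [0.5546, -0.0199, 0.0181]
ee_rot: [[0.993, -0.119, -0.006], [-0.119, -0.993, -0.001], [-0.006, 0.002, -1.0]]
wrist_force: [-5.1, 1.1, 10.4]
gripper_width: 0.678
gripper_force: 5.9
```

```bash
python3 - <<'E'
from h import *
S,c,s=look("w7",(0.5474,-0.0253),-0.1159)
E
```

```text
tcp stage [6.5 6.2] 18.14939349716672 [-5.1  1.1 10.4] 7.85
yellow 1422 [[17.4, -54.3, 40.3], [20.9, -27.5, 44.5], [23.0, -1.6, 45.9]]
red 3096 [[-43.3, 31.4, 27.1], [26.5, 39.2, 28.8], [54.1, 48.4, 30.2]]
```

>>> drive_tool:
  rows:
    - [68, 1, -0.1, 0, 0, 0, 0]
    - [68, 1, -0.1, 0, 0, 0, 0]
    - [68, 0, 0, 0, 0, 0, 0]
    - [68, 0, 0, 0, 0, 0, 0]

```text
time_s: 8.23
tcp_pos: [0.5547, -0.02, 0.018]
ee_rot: [[0.993, -0.12, -0.01], [-0.12, -0.993, -0.001], [-0.01, 0.002, -1.0]]
wrist_force: [-10.4, 2.7, 13.7]
gripper_width: 0.681
gripper_force: 8.2
```

```bash
python3 - <<'E'
from h import *
S,c,s=look("w8",(0.5474,-0.0253),-0.1159)
K=colours(c["frame"])["yellow"]&(S[...,2]>43)&(abs(S[...,0]-20)<8)&(S[...,1]<5)&(S[...,1]>-62); q=S[K]
for a,b in((-56,-42),(-42,-28),(-28,-14),(-14,0)):
    r=q[(q[:,1]>a)&(q[:,1]<b)]; print(a,np.percentile(r[:,0],[5,50,95]).round(1))
E
```

```text
tcp stage [6.6 6.1] 17.989210223385633 [-10.4   2.7  13.7] 8.2333
yellow 1441 [[17.2, -54.3, 40.3], [20.9, -26.7, 44.5], [23.0, -1.7, 45.8]]
red 3075 [[-43.2, 31.3, 26.9], [26.6, 39.2, 28.6], [54.1, 48.3, 30.1]]
-56 [17.8 20.3 22.7]
-42 [17.4 20.3 22.8]
-28 [17.3 20.3 22.9]
-14 [17.6 20.3 22.6]
```

>>> drive_tool:
  rows:
    - [68, -2, 0.2, 0, 0, 0, 0]
    - [68, -2, 0.2, 0, 0, 0, 0]
    - [68, -3, 0.4, 0, 0, 0, 0]
    - [68, -4, 0.5, 0, 0, 0, 0]
    - [68, 0, 0, 0, 0, 0, 0]

```text
time_s: 8.7
tcp_pos: [0.5514, -0.0182, 0.0198]
ee_rot: [[0.993, -0.118, 0.007], [-0.118, -0.993, 0.001], [0.007, -0.001, -1.0]]
wrist_force: [2.3, -0.6, 7.9]
gripper_width: 0.681
gripper_force: 3.6
```

>>> drive_tool:
  rows:
    - [68, 0, 0, 2, 0, 0, 0]
    - [68, 0, 0, 2, 0, 0, 0]
    - [68, 0, 0, 2, 0, 0, 0]
    - [68, 0, 0, 3, 0, 0, 0]
    - [68, 0, 0, 3, 0, 0, 0]

```text
time_s: 9.12
tcp_pos: [0.5471, -0.0186, 0.0293]
ee_rot: [[0.993, -0.119, -0.003], [-0.119, -0.993, -0.0], [-0.003, 0.001, -1.0]]
wrist_force: [-0.1, 0.4, -0.3]
gripper_width: 0.681
gripper_force: 0.0
```

>>> drive_tool:
  rows:
    - [68, 0, 0, 8, 0, 0, 0]
    - [68, -3, 0, 15, 0, 0, 0]
    - [68, -5, 0, 20, 0, 0, 0]
    - [68, -5, 0, 25, 0, 0, 0]
    - [68, -5, 0, 25, 0, 0, 0]

```text
time_s: 9.53
tcp_pos: [0.5292, -0.0186, 0.1234]
ee_rot: [[0.993, -0.119, -0.003], [-0.119, -0.993, -0.001], [-0.003, 0.001, -1.0]]
wrist_force: [0.6, 0.1, -0.4]
gripper_width: 0.68
gripper_force: 0.0
```

>>> drive_tool:
  rows:
    - [68, 0, 0, 20, 0, 0, 0]
    - [68, 0, 0, 0, 0, 0, 0]
    - [68, 0, 0, 0, 0, 0, 0]
    - [68, 0, 0, 0, 0, 0, 0]

```text
time_s: 9.87
tcp_pos: [0.5296, -0.0184, 0.1424]
ee_rot: [[0.993, -0.119, -0.002], [-0.119, -0.993, 0.0], [-0.002, 0.0, -1.0]]
wrist_force: [0.5, -0.8, -0.8]
gripper_width: 0.68
gripper_force: 0.0
```

```bash
python3 - <<'E'
from h import *
S,c,s=look("w9",(0.5474,-0.0253),-0.1159)
H=cv2.cvtColor(c["frame"],cv2.COLOR_RGB2HSV); m=colours(c["frame"])["red"]&(S[...,1]>26)&(S[...,1]<52)&(S[...,2]>18)&(S[...,2]<50)
q=S[m]; A=np.c_[q[:,:2]-[0,40],np.ones(len(q))]; print("bar plane",np.linalg.lstsq(A,q[:,2],rcond=None)[0])
cv2.imwrite("pics/w9c.png",cv2.resize(c["frame"][:320,130:430,::-1],None,fx=1.8,fy=1.8))
E
```

```text
tcp stage [-18.5   4.8] 142.4052132153029 [ 0.5 -0.8 -0.8] 9.8667
yellow 482 [[17.0, -54.4, 42.8], [20.0, -26.5, 44.5], [23.0, -1.6, 46.1]]
red 2590 [[-66.1, 31.7, 33.4], [-5.0, 40.2, 35.6], [52.0, 48.5, 37.7]]
bar plane [9.30307632e-04 1.68465015e-01 3.55858707e+01]
```

View pics/w9c.png

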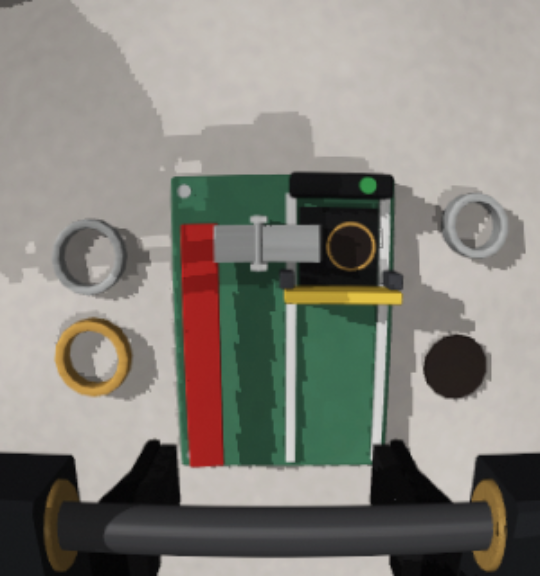

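The picture shows the tab against both posts (crop row about 296) with the lip down on the slide. The bar slope gives a clip angle of about 0.12, so the slide is clamped.

```bash
python3 -c "
from station import *
print(finish_job())"
```

```text
the job is handed in; nothing more can be done
None
```

The job is handed in at about 10 s of the 58 s: the tab is home against both stop posts, the clip is down on the slide at about 0.12–0.13 rad, and the gripper is clear of everything.

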